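# Put the garlic away in the lift-up locker

## Task

Put the bulb of garlic from in front of the sink away in the worktop locker: raise the locker's lift-up door until its stay locks and holds it up by itself, then set the garlic down softly, upright, in the middle of the round cork mat inside, without disturbing the tin that is stored beside it. Then unlock the stay with the red paddle and lower the door gently by hand until it is fully shut, leaving the lemon and the salt shaker alone.

Things in the scene. Friction and masses are not known exactly. Their poses are not given: they have to be found in the camera images.
- locker: White worktop locker, fixed, 180 deep x 280 wide, 120 mm high at the back, 83 mm at the front. Origin on the worktop below the door's hinge line, at mid width; +x to its back, +y to its left side (seen from the robot). Front wall at x = -165 to -175, side walls at y = +-130 to 140, inner floor 8 mm above the worktop. Open at the top once the door is up.
- flap_hinge (a point): Middle of the door's hinge line (along the locker's y), 120 mm above the locker's origin. The wooden door hung on it is 180 x 280 x 10 mm and slopes 0.2 rad down to the front when shut. A strut with friction holds the door wherever it is left below about 1.0 rad; higher up, if not locked, it may slowly sink to about 1.1 by itself when let go.
- flap_handle (a point): Middle of the straight steel handle bar (12 mm thick, 90 mm long between its two legs, along the locker's y) that stands out about 40 mm beyond the free front edge of the wooden door, in the plane of the door; 223 mm from the hinge line. Turns with the door.
- flap (a joint): Door angle, rad: 0 = shut, grows as it is raised; upper stop 1.75. The stay locks once the door has been raised past about 1.62 (the paddle, which dips while the door passes 1.4 to 1.6, then springs back up); let go, the door then rests on the stay at about 1.59, leaning 10 degrees to the front of upright. 3 to 7 N at the handle moves it, up or down. Shut, it stays shut.
- release_paddle (a point): Top middle of the red release paddle (36 x 46 mm, 7 mm thick), about 78 mm above the worktop, which stands out from the locker's left side near its front (at about x = -190, y = +176 mm in the locker's frame).
- release (a joint): Angle of the paddle's lever, rad: 0 = up (at rest), grows as the paddle is pressed down, to 0.35 (paddle 45 mm lower). It springs back; 2 to 6 N press it. Beyond about 0.2 it frees the locked door, which then sinks slowly (0.3 rad/s, later slower) by its own weight; keep it pressed until the door angle is below about 1.35, or the stay may catch it again.
- mat: Round cork mat, 80 mm across, 3 mm thick, lying fixed on the locker's inner floor, in the left or the right half. Origin at the centre of its underside, 8 mm above the worktop; with the door shut it is out of sight.
- tin: Food tin, 75 mm across, 58 mm high, standing in the other half of the locker. Origin at the centre of its underside.
- garlic: The one bulb of garlic on the strip of worktop in front of the sink (bulbs far off to the right are not meant), whitish pink, 57 x 59 x 58 mm, 40 g. Origin at the centre of its underside, z axis up through its stem; widest about 25 mm above its underside.
- lemon: Lemon lying on the strip of worktop in front of the sink, 80 x 57 x 56 mm. Origin at the centre of its underside.
- salt: Salt shaker, white with grey top, 44 mm across, 90 mm high, standing on the strip of worktop in front of the sink. Origin at the centre of its underside. Garlic, lemon and shaker stand in a row about 160 mm apart, in any order.
Mind the look-alikes: they are no part of the job. Leave any purple look-alike of the garlic alone.

How it is judged:
On the way, in this order (a step that is already met when the one before it is completed fails the run):
1. the door is up, locked on its stay, and the robot has let go of it (value of joint flap above 1.54 rad and value of joint release below 0.06 rad and contact force between the arm and flap below 0.3 N), for 0.5 s.
2. the garlic stands on the cork mat, let go, with the door still up (horizontal distance between garlic and mat below 0.025 m and z of garlic in the frame of mat below 0.012 m and angle between garlic's own z axis and vertical below 0.35 rad and contact force between the arm and garlic below 0.1 N and value of joint flap above 1.54 rad), for 0.3 s.
3. the stay is unlocked and the door has come down off it (value of joint flap below 1.35 rad), for 0.1 s.
At the end, for the whole second after the job is handed in: The door is shut (angle below 0.06 rad), the paddle is back up, and the garlic stands at rest on the cork mat inside, upright within 20 degrees and within 28 mm of the mat's centre (value of joint each of flap, release below 0.06 rad and horizontal distance between garlic and mat below 0.028 m and z of garlic in the frame of mat below 0.012 m and angle between garlic's own z axis and vertical below 0.35 rad and linear speed of garlic below 0.03 m/s); the robot touches nothing.
It fails at once if the garlic is dropped or pressed hard onto the mat (contact force between garlic and mat above 15 N).
It fails at once if the tin is shoved more than 20 mm or tipped (distance of tin from where it was at the start of the episode above 0.02 m or angle between tin's own z axis and vertical above 0.3 rad).
It fails at once if the lemon is moved more than 30 mm (distance of lemon from where it was at the start of the episode above 0.03 m).
It fails at once if the salt shaker is moved more than 30 mm or tipped (distance of salt from where it was at the start of the episode above 0.03 m or angle between salt's own z axis and vertical above 0.4 rad).
It fails at once if the door is slammed down (faster than 3 rad/s while still more than 0.15 rad open) (velocity of joint flap below -3 rad/s and value of joint flap above 0.15 rad).
It also fails if it takes over 72 s, if anything falls off the work surface, if the arm or the gripper's body presses on something with over 40 N, if the wrist force passes 120 N, or if a joint passes its speed limit or range.

## Robot

A 6-joint arm with a two-finger parallel gripper is mounted at the origin on a cart in front of the work surface, level with it; the furniture and walls round the work are solid. World frame = base frame: x ahead of the robot, y to its left, z up, the work surface at z = 0. Lengths are in m, angles in rad, forces in N, time in s.
With the tool pointing down it reaches from about 0.2 to 0.875 m from the base axis. Payload 3.4 kg.
Tool frame: the origin (TCP) lies at the very end of the fingers, on their centre line; the grasp point (between the pads) lies 19 mm behind it; z points along the fingers, y is the line along which they close (so a half turn about z gives the same grasp; the last joint's range is limited). The gripper opens to 94 mm and grips with 3 to 60 N. Pads are 16 mm wide; open, the fingers measure 119 mm over their backs; the gripper's body (75 mm by 177 mm) begins 78 mm behind the grasp point.
Start: joints at [-1.361, 0.276, 1.505, -0, 1.361, -0.121], TCP at [0.187, -0.544, 0.166] pointing down, gripper open.
Joint ranges: [-2.89, 2.89], [-0.75, 2.08], [0.22, 2.7], [-1.18, 4.32], [0.11, 2.71], [-2.7, 2.7]. Speed limits (rad/s): [2.57, 2.57, 3.14, 3.14, 3.14, 3.14].

## Interface

Orientations are given as a unit quaternion [w, x, y, z].
In Python, from workcell import bot gives the robot as it stands. The module is installed in compiled form; this text tells all that it offers.
- The arm moves only by the shell command python3 -m creep 'ROWS' [FORCE]. ROWS is JSON, a list of rows, each a list of 3 entries, a list of its own where there are three numbers: the finger opening in mm, from 0 to 94, then the shift along the tool's x, y, z in mm, then the turn about the tool's z in degrees. A call has 1 to 10 rows; each row is the pose to reach, as a shift and turn from the pose commanded when the call began, along the tool's axes at that moment; what a row does not reach only later rows make up. A row lasts 1/8 s, in which the tool goes at most 62.5 mm and 10.7 degrees, less where a joint would pass 70% of its speed; a pose out of reach is approached as far as the arm can. A call with a gripper value outside its range is refused whole. The fingers move at their own pace and stop on an object; FORCE is the grip in N (left out, the last holds). Time passes only in rows, so rows that repeat a pose let the fingers close. It gives the time, the measured TCP pose, the force, the opening and the grip force at its end, in the units of the state.
- bot.read_state(): the state, without advancing time (a new reading comes with each control period).
- bot.capture(name): name is "scene" or "top" or "wrist"; returns the picture (420x560x3 uint8, red, green, blue); there is no depth.
- bot.camera_info(name): a dict with "intrinsics" (3x3 intrinsics, pixels), "rvec" (rotation vector, rad) and "tvec" (3), from world to camera coordinates, as OpenCV has them. Camera axes: x right, y down, z forward; pixel columns grow to the right and rows downward; lengths in m; the calibration is good to about 2 mm. A picture is of the moment at which its call begins: read the wrist's pose just before it. camera_info takes no time and is no camera call; for the wrist camera it gives the pose at the moment of the call.
- bot.hand_in(): hands the job in; it is judged then, once.
The state is a dict: "time": time; "joint_pos": joint angles; "dq": joint speeds; "effort": joint torques, N m; "ee_pos": TCP position; "ee_rot": TCP orientation; "force": force on the tool from outside, world axes, zero at the start; "wrist_torque": the same for the moment, N m; "finger_gap": opening from 0.0 (shut) to 1.0 (fully open); "gripper_force": force on a finger pad.
Only numpy, scipy, OpenCV 4.12 (cv2) and the standard library are available. Lean on these libraries where they do the work, as an engineer would, in place of code of your own. Each camera call takes 0.05 s, during which the arm holds its last target. There are 200 camera calls.

## Working session

There is one attempt and no reset: what is moved stays moved. The work goes in short steps, Python scripts to look and compute and a shell command to move; the robot and the scene stay as the last step left them, time stands still between calls to the robot, and variables do not carry over. Pictures are saved under pics/ and viewed, at most 10 in all, crops included, and the job is handed in when it is done.

```bash
mkdir -p pics; cat > h.py <<'E'
import numpy as np, cv2
from workcell import bot
from scipy.spatial.transform import Rotation as R
def cam(n):
    c=bot.camera_info(n); K=np.array(c["intrinsics"]); M=cv2.Rodrigues(np.array(c["rvec"],float))[0]; return K,M,np.array(c["tvec"],float).ravel()
def ray(n,u,v,c=None):
    K,M,t=c or cam(n); d=M.T@np.linalg.solve(K,[u,v,1]); return -M.T@t,d
def onz(n,u,v,z,c=None):
    o,d=ray(n,u,v,c); return o+d*(z-o[2])/d[2]
def proj(n,p,c=None):
    K,M,t=c or cam(n); q=K@(M@np.array(p,float)+t); return q[:2]/q[2]
def toolshift(p):
    s=bot.read_state(); w,x,y,z=s["ee_rot"]; return R.from_quat([x,y,z,w]).inv().apply(np.array(p)-s["ee_pos"])*1000
def save(n,f,img=None):
    img=bot.capture(n) if img is None else img; cv2.imwrite("pics/"+f,cv2.cvtColor(img,cv2.COLOR_RGB2BGR)); return img
E
python3 - <<'E'
from h import *
a=save("scene","s0.png");b=save("top","t0.png")
np.save("s0.npy",a);np.save("t0.npy",b)
s=bot.read_state();print(s)
for n in("scene","top","wrist"):
    K,M,t=cam(n);print(n,K[0,0],-M.T@t,M[2])
E
```

```text
{'time': 0.1, 'joint_pos': array([-1.36098246e+00,  2.76510717e-01,  1.50597164e+00, -3.27993712e-05,
        1.36070547e+00, -1.21014686e-01]), 'dq': array([-0.00160527, -0.00080401, -0.00320505,  0.00077908, -0.00084874,
       -0.00312262]), 'effort': array([ 9.49194982e-04, -4.05456662e+01, -2.37779689e+01,  7.03775953e-02,
        2.99276237e-02, -5.64076197e-05]), 'ee_pos': array([ 0.18663124, -0.54327503,  0.1649172 ]), 'ee_rot': array([-7.96087635e-04,  9.86349345e-01,  1.64664303e-01, -5.14213866e-05]), 'force': array([-0.08365116,  0.01764372,  0.17987847]), 'wrist_torque': array([0.03181122, 0.02431797, 0.02522062]), 'gripper_force': 0.0, 'finger_gap': 0.9993451700441}
scene 461.6997008788055 [0.22103271 0.60849629 0.99573318] [ 0.32913166 -0.52966119 -0.78174892]
top 393.6239588820333 [ 0.52184852 -0.00227191  1.05489169] [ 6.48694774e-02  7.33636948e-04 -9.97893488e-01]
wrist 299.1363548285941 [ 0.24968175 -0.52240002  0.38361455] [-0.21886952 -0.07250925 -0.97305629]
```

View pics/s0.png

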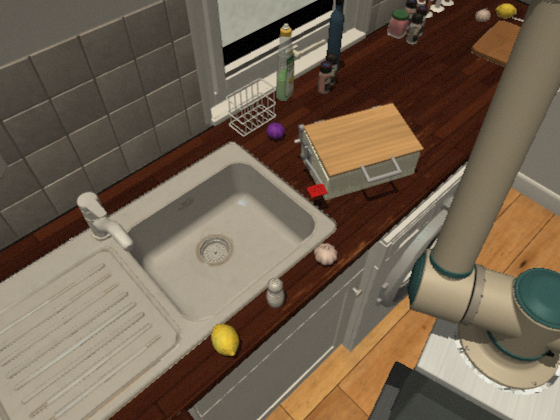

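View pics/t0.png

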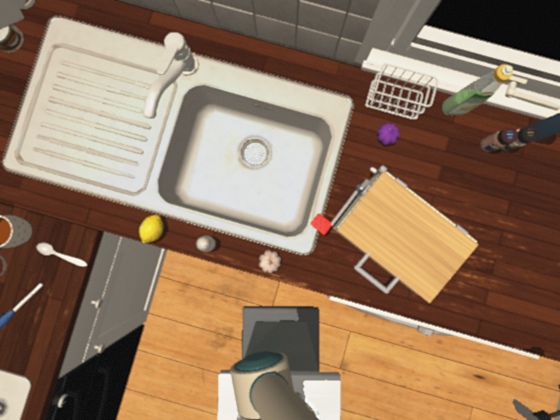

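The scene picture shows garlic at scene (326,254) / top (269,261). The salt shaker is at top (206,243), the lemon at (151,229), the locker at about (405,235) and the paddle at (321,224).

Garlic candidates:
- **Scene (326,254):** whitish, on the strip in front of the sink. This one fits.
- **Scene (276,131):** purple, so the look-alike.
- **Scene (483,15):** a bulb far off to the right, not meant.

I'll confirm the first in a crop.

```bash
python3 - <<'E'
from h import *
a=np.load("s0.npy");b=np.load("t0.npy")
c1=cv2.resize(a[90:290,230:430],(400,400),interpolation=cv2.INTER_CUBIC)
c2=cv2.resize(b[160:310,240:390],(400,400),interpolation=cv2.INTER_CUBIC)
save("",'c0.png',np.hstack([c1,c2]))
hsv=cv2.cvtColor(b,cv2.COLOR_RGB2HSV)
m=cv2.inRange(hsv,(8,70,110),(25,200,255)); z=np.zeros_like(m); z[150:310,320:490]=255; m&=z
cs=max(cv2.findContours(m,0,2)[0],key=cv2.contourArea); print(cv2.contourArea(cs),cv2.minAreaRect(cs),cv2.boxPoints(cv2.minAreaRect(cs)).round(1).tolist())
ap=cv2.approxPolyDP(cv2.convexHull(cs),6,True)[:,0];print(ap.tolist())
for n,img in(("top",b),("scene",a)):
    h=cv2.cvtColor(img,cv2.COLOR_RGB2HSV); r=cv2.inRange(h,(0,180,120),(5,255,255))|cv2.inRange(h,(175,180,120),(180,255,255))
    k=max(cv2.findContours(r,0,2)[0],key=cv2.contourArea);print(n,cv2.minAreaRect(k)); u=cv2.minAreaRect(k)[0]; print(onz(n,*u,.078))
for q in ((269,261),(206,243),(151,229)): print(q,onz("top",*q,.03))
print(onz("scene",326,254,.03))
for q in ap: print(onz("top",*q,.125),onz("top",*q,.09))
E
```

```text
9199.0 ((410.4649963378906, 234.3689422607422), (131.94439697265625, 89.27645111083984), 36.38435363769531) [[330.8999938964844, 231.1999969482422], [383.79998779296875, 159.3000030517578], [490.1000061035156, 237.60000610351562], [437.1000061035156, 309.3999938964844]]
[[478, 245], [475, 258], [429, 303], [331, 231], [387, 171], [454, 211]]
top ((323.1076965332031, 224.06155395507812), (20.172332763671875, 12.98045825958252), 74.74488067626953)
[ 0.54272899 -0.10386516  0.078     ]
scene ((316.389892578125, 190.133056640625), (11.206568717956543, 17.911352157592773), 73.3007583618164)
[ 0.54297289 -0.09302036  0.078     ]
(269, 261) [0.446323   0.03033278 0.03      ]
(206, 243) [0.49035443 0.19446115 0.03      ]
(151, 229) [0.5245575 0.3383752 0.03     ]
[0.44095438 0.03612399 0.03      ]
[ 0.49769542 -0.46371058  0.125     ] [ 0.49678632 -0.48107858  0.09      ]
[ 0.46719574 -0.4561195   0.125     ] [ 0.46513868 -0.47320177  0.09      ]
[ 0.36143717 -0.34709611  0.125     ] [ 0.35539948 -0.36007488  0.09      ]
[ 0.52564325 -0.1177067   0.125     ] [ 0.52578608 -0.12205153  0.09      ]
[ 0.67014769 -0.25017286  0.125     ] [ 0.67572949 -0.25950355  0.09      ]
[ 0.57700944 -0.4083787   0.125     ] [ 0.57908563 -0.42366407  0.09      ]
```

View pics/c0.png

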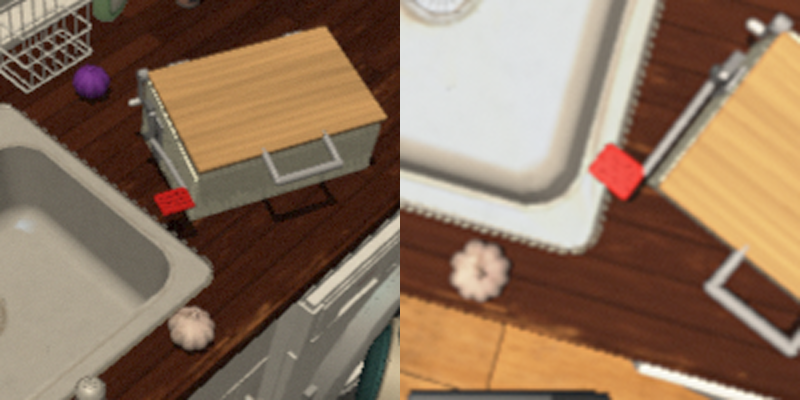

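```bash
python3 - <<'E'
from h import *
T=cam("top");S=cam("scene")
P=lambda c:c[0]@np.c_[c[1],c[2]]
pts=dict(fl=((337.5,230),(327.5,174)),fr=((431,302),(422.5,149)),br=((477,244),(392.5,105)),bl=((384.4,174),(305,126)),
 hl=((357,267.6),(369,179)),hr=((394,291),(400,170.5)),pad=((322,224),(316.5,190)),garlic=((269,261),(326,254)))
for k,(t,s) in pts.items():
    X=cv2.triangulatePoints(P(T),P(S),np.array(t),np.array(s)).ravel();X=X[:3]/X[3]
    print(k,X.round(3),(proj("top",X)-t).round(1))
# fit locker pose by corners
C=dict(bl=(0,.14,.125),br=(0,-.14,.125),fl=(-.176,.14,.089),fr=(-.176,-.14,.089),pad=(-.19,.176,.078))
from scipy.optimize import least_squares
def w(p,q): c,s=np.cos(p[2]),np.sin(p[2]); return [p[0]+c*q[0]-s*q[1],p[1]+s*q[0]+c*q[1],q[2]]
f=lambda p:np.concatenate([np.r_[proj("top",w(p,C[k]),T)-pts[k][0],proj("scene",w(p,C[k]),S)-pts[k][1]] for k in C])
r=least_squares(f,[.57,-.36,-.65],loss="soft_l1");print(r.x,f(r.x).round(1).reshape(-1,4))
np.save("L.npy",r.x)
s=.223
for a in (0,.5,1,1.4,1.7): 
  g=.2-a; print("handle",a,np.round(w(r.x,(-s*np.cos(g),0,.12-s*np.sin(g))),3))
print("mats",w(r.x,(-.085,.07,0)),w(r.x,(-.085,-.07,0)))
E
```

```text
fl [ 0.532 -0.134  0.108] [-0.7 -1.5]
fr [-0.953 -2.834  1.824] [-1427.5  -760.9]
br [nan nan nan] [nan nan]
bl [0. 0. 0.] [-106.1  259.9]
hl [0.603 0.224 0.873] [-549.5 -214.2]
hr [nan nan nan] [nan nan]
pad [nan nan nan] [nan nan]
garlic [nan nan nan] [nan nan]
[ 0.5844206  -0.35527244 -0.65255468] [[ 0.  -2.7 -1.  -0.8]
 [ 2.2  0.3  0.5 -2.9]
 [-0.4 -0.5  1.9  4.5]
 [-2.4 -0.8 -0.2  2.4]
 [-0.4  1.   2.1 -1.2]]
handle 0 [ 0.411 -0.223  0.076]
handle 0.5 [ 0.415 -0.226  0.186]
handle 1 [ 0.461 -0.261  0.28 ]
handle 1.4 [ 0.52  -0.306  0.328]
handle 1.7 [ 0.572 -0.346  0.342]
mats [np.float64(0.5593903796979678), np.float64(-0.2480414391686679), 0] [np.float64(0.4743798361299536), np.float64(-0.35927635941528274), 0]<stdin>:7: RuntimeWarning: invalid value encountered in divide
```

```bash
python3 - <<'E'
from h import *
p=np.load("L.npy")
print(toolshift([.411,-.223,.22]))
print(onz("top",375.5,279,.08),onz("scene",384.5,175,.08))
E
```

```text
[ 316.24633587 -230.11159953  -54.66676516]
[ 0.40988444 -0.23315154  0.08      ] [ 0.41428673 -0.23289961  0.08      ]
```

```bash
python3 -m creep '[[94,[40,-20,-50],0],[94,[80,-60,-55],-8],[94,[130,-95,-55],-16],[94,[180,-130,-55],-24],[94,[230,-165,-55],-33.6],[94,[275,-200,-55],-33.6],[94,[320,-230,-55],-33.6],[94,[320,-230,-55],-33.6],[94,[320,-230,-55],-33.6]]' 10
python3 - <<'E'
from h import *
s=bot.read_state();c=cam("wrist");a=save("wrist","w0.png");print(s["ee_pos"],s["ee_rot"]);np.save("w0.npy",a);np.savez("w0c.npz",*c)
E
```

```text
time: 1.23
ee_pos: [0.4143, -0.2226, 0.2204]
ee_rot: [-0.0, 0.897, 0.443, -0.001]
force: [0.1, 0.1, -0.3]
finger_gap: 1.003
gripper_force: 0.0
[ 0.41428164 -0.22260292  0.22038581] [-5.91723624e-06  8.96504647e-01  4.43033971e-01 -5.64920240e-04]
```

View pics/w0.png

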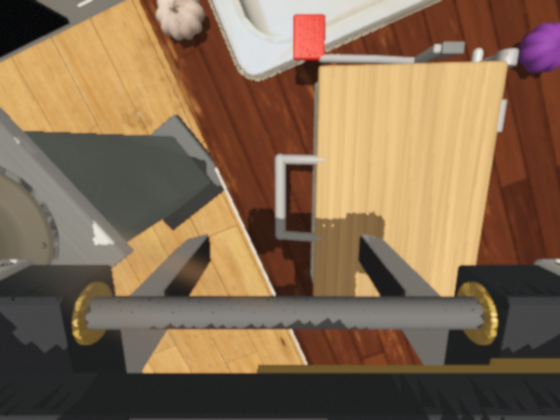

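The wrist view shows the handle bar along column 281 from rows 157 to 237. The door's front-left corner is at (318,66) and its back-left corner at (504,63). The paddle is at (309,37) and the garlic at (180,18).

```bash
python3 - <<'E'
from h import *
z=np.load("w0c.npz");c=tuple(z[k] for k in z)
for n,u,h in(("barA",(281,157),.078),("barB",(281,237),.078),("fl",(318,66),.089),("bl",(504,63),.125),("pad",(309,37),.08),("garlic",(182,17),.03)): print(n,onz("w",*u,h,c).round(4))
A,B=onz("w",281,157,.078,c),onz("w",281,237,.078,c); d=A-B; print(np.linalg.norm(d), np.arctan2(d[1],d[0])-np.pi/2)
F,Bk=onz("w",318,66,.089,c),onz("w",504,63,.125,c);d=Bk-F;print(np.arctan2(d[1],d[0]),np.linalg.norm(d))
print(toolshift((A+B)/2))
E
```

```text
barA [ 0.4396 -0.183   0.078 ]
barB [ 0.3788 -0.2621  0.078 ]
fl [ 0.5307 -0.1301  0.089 ]
bl [ 0.667  -0.2411  0.125 ]
pad [ 0.5419 -0.0997  0.08  ]
garlic [0.4442 0.0218 0.03  ]
0.09984585153636287 -0.6553501382763568
-0.6833048151759069 0.17936777233027806
[ -2.35585255  -4.15893757 142.4296084 ]
```

```bash
python3 -m creep '[[32,[-2,-4,0],0],[32,[-2,-4,0],0],[32,[-2,-4,50],0],[32,[-2,-4,100],0],[32,[-2,-4,140],0],[32,[-2,-4,162],0],[32,[-2,-4,162],0],[0,[-2,-4,162],0],[0,[-2,-4,162],0],[0,[-2,-4,162],0]]' 12
python3 - <<'E'
from h import *
np.save("L.npy",[.5825,-.3555,-.655])
s=bot.read_state();print(s["ee_pos"],s["force"],s["finger_gap"],s["gripper_force"])
E
```

```text
time: 2.52
ee_pos: [0.4093, -0.2208, 0.0593]
ee_rot: [-0.001, 0.897, 0.443, -0.0]
force: [-2.7, 1.0, 2.6]
finger_gap: 0.06
gripper_force: 3.4
[ 0.40926221 -0.22082194  0.05928625] [-2.7028104   1.00660568  2.58315178] 0.060370033035756915 3.429500386118889
```

```bash
python3 -m creep '[[0,[0,0,0],0],[0,[0,0,0],0]]'; python3 - <<'E'
from h import *
save("scene","s1.png",cv2.resize(bot.capture("scene")[100:240,300:500],(800,560)))
E
```

```text
time: 2.78
ee_pos: [0.4102, -0.2214, 0.0589]
ee_rot: [0.0, 0.897, 0.443, 0.0]
force: [-1.9, 1.8, 2.8]
finger_gap: 0.004
gripper_force: 1.1
```

View pics/s1.png

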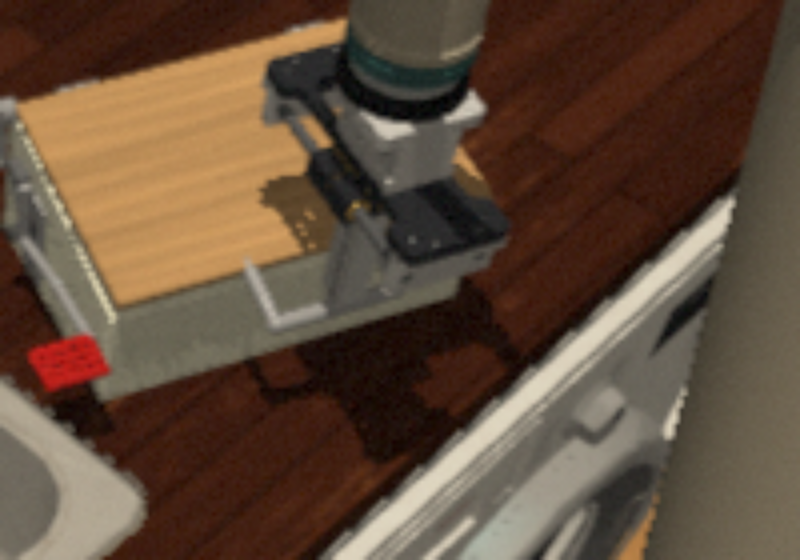

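The fingers closed fully (gap 0), so the bar isn't between them. I'll check the bar's height by triangulation.

```bash
python3 - <<'E'
from h import *
z=np.load("w0c.npz");W=tuple(z[k] for k in z);T=cam("top");S=cam("scene")
def tri(obs):
    A=np.zeros((3,3));b=np.zeros(3);rs=[]
    for c,u in obs:
        o,d=ray("",*u,c=c);d/=np.linalg.norm(d);P=np.eye(3)-np.outer(d,d);A+=P;b+=P@o;rs.append((P,o))
    X=np.linalg.solve(A,b);return X.round(4),[round(float(np.linalg.norm(P@(X-o))),4) for P,o in rs]
for n,w,t,s in(("barL",(281,157),(357,267.6),(369,179)),("barR",(281,237),(394,291),(400,170.5)),("pad",(309,37),(322,224),(316.5,190)),("fl",(318,66),(337.5,230),(327.5,174))):
    print(n,tri([(W,w),(T,t),(S,s)]),tri([(W,w),(S,s)]),tri([(W,w),(T,t)]))
print(proj("scene",bot.read_state()["ee_pos"]), toolshift([.4095,-.2226,.05]))
s=bot.read_state();print(s["force"])
E
```

```text
barL (array([ 0.4393, -0.1832,  0.0974]), [0.0015, 0.0014, 0.0004]) (array([ 0.4397, -0.1825,  0.0975]), [0.0008, 0.0008]) (array([ 0.4405, -0.1815,  0.1137]), [0.0006, 0.0006])
barR (array([ 0.3825, -0.2676,  0.0852]), [0.0075, 0.009, 0.0032]) (array([ 0.3827, -0.2578,  0.093 ]), [0.0008, 0.0008]) (array([ 0.4018, -0.2373,  0.2013]), [0.007, 0.007])
pad (array([ 0.544 , -0.0994,  0.0721]), [0.0012, 0.0025, 0.0016]) (array([ 0.5444, -0.0981,  0.072 ]), [0.0006, 0.0006]) (array([ 0.5422, -0.1004,  0.0811]), [0.0007, 0.0007])
fl (array([ 0.5296, -0.133 ,  0.109 ]), [0.0032, 0.0026, 0.0046]) (array([ 0.5302, -0.1318,  0.1088]), [0.0038, 0.0038]) (array([ 0.527 , -0.1338,  0.112 ]), [0.0017, 0.0017])
[382.71147692 183.57966869] [-1.42067264  0.08112652  8.87547023]
[-1.70150321  0.37553476  2.73656885]
```

```bash
python3 - <<'E'
from h import *
a=bot.capture("scene");b=bot.capture("wrist")
print(proj("wrist",bot.read_state()["ee_pos"]),proj("wrist",[.411,-.2205,.09]))
l=cv2.resize(a[150:210,350:430],(400,300),interpolation=cv2.INTER_CUBIC)
t=bot.capture("top");l2=cv2.resize(t[230:305,330:430],(400,300),interpolation=cv2.INTER_CUBIC)
save("","x1.png",np.hstack([np.vstack([l,l2]),cv2.resize(b[:420,80:360],(400,600))]))
E
```

```text
[284.2141142  229.69217303] [284.13557722 241.73309735]
```

View pics/x1.png

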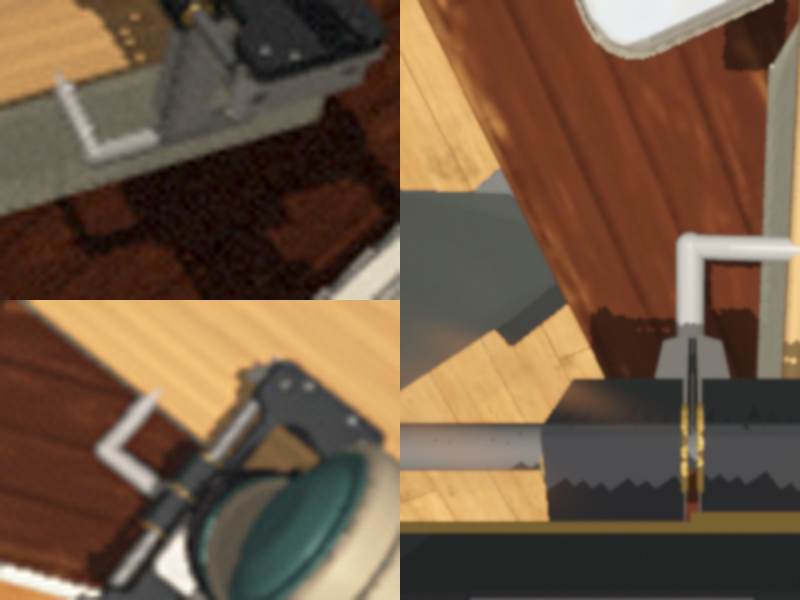

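```bash
python3 -m creep '[[0,[0,0,-8],0],[0,[0,0,-16],0],[0,[0,0,-16],0]]'; python3 -m creep '[[32,[0,0,0],0],[32,[0,0,0],0],[32,[0,0,0],0],[32,[0,0,0],0]]'
```

```text
time: 3.35
ee_pos: [0.4113, -0.2224, 0.0757]
ee_rot: [0.001, 0.897, 0.443, 0.001]
force: [0.2, 0.4, -0.7]
finger_gap: 0.003
gripper_force: 0.0
time: 3.85
ee_pos: [0.4103, -0.2215, 0.0745]
ee_rot: [-0.0, 0.897, 0.443, -0.0]
force: [-0.2, 0.0, -0.5]
finger_gap: 0.337
gripper_force: 0.0
```

```bash
python3 -m creep '[[32,[0,0,20],0],[32,[0,0,36],0],[32,[0,0,36],0],[0,[0,0,36],0],[0,[0,0,36],0],[0,[0,0,36],0],[0,[0,0,36],0]]' 12; python3 -c "
from h import *
s=bot.read_state();print(s['ee_pos'],s['force'],s['finger_gap'],s['gripper_force'])"
```

```text
time: 4.72
ee_pos: [0.4094, -0.2209, 0.0388]
ee_rot: [-0.001, 0.897, 0.443, -0.0]
force: [-2.9, 2.1, 2.4]
finger_gap: 0.127
gripper_force: 12.0
[ 0.40944644 -0.22085989  0.03878127] [-2.92232053  2.06545617  2.41872652] 0.12686755295838162 12.000166028738022
```

```bash
python3 -m creep '[[0,[0,-2,-11],0],[0,[0,-3,-22],0],[0,[0,-4,-44],0],[0,[0,-3,-66],0],[0,[0,0,-88],0],[0,[0,0,-88],0]]'; python3 -c "
from h import *
s=bot.read_state();print(s['force'],R.from_euler('z',.655).apply(s['force']).round(1),s['gripper_force'],s['finger_gap'])"
```

```text
time: 5.48
ee_pos: [0.4159, -0.226, 0.1306]
ee_rot: [0.007, 0.897, 0.443, 0.003]
force: [5.0, -4.0, -1.8]
finger_gap: 0.121
gripper_force: 12.0
[ 4.99337425 -3.96129589 -1.78342468] [ 6.4 -0.1 -1.8] 11.9998499751091 0.12104304719931261
```

```bash
python3 -m creep '[[0,[0,8,-2],0],[0,[0,17,-23],0],[0,[0,29,-44],0],[0,[0,43,-64],0],[0,[0,43,-64],0]]'; python3 -c "
from h import *
s=bot.read_state();print(s['force'],R.from_euler('z',.655).apply(s['force']).round(1),s['gripper_force'],s['finger_gap'])
import numpy as np
a=bot.capture('scene');b=bot.capture('wrist')
save('','x2.png',np.hstack([cv2.resize(a[60:220,280:440],(400,400)),cv2.resize(b[:280,140:420],(400,400))]))"
```

```text
time: 6.1
ee_pos: [0.437, -0.2421, 0.1917]
ee_rot: [-0.008, 0.897, 0.443, -0.004]
force: [-14.5, 9.7, 12.7]
finger_gap: 0.119
gripper_force: 12.0
[-14.53594403   9.72810913  12.72217683] [-17.5  -1.1  12.7] 12.002892829477787 0.11905738063200115
```

View pics/x2.png

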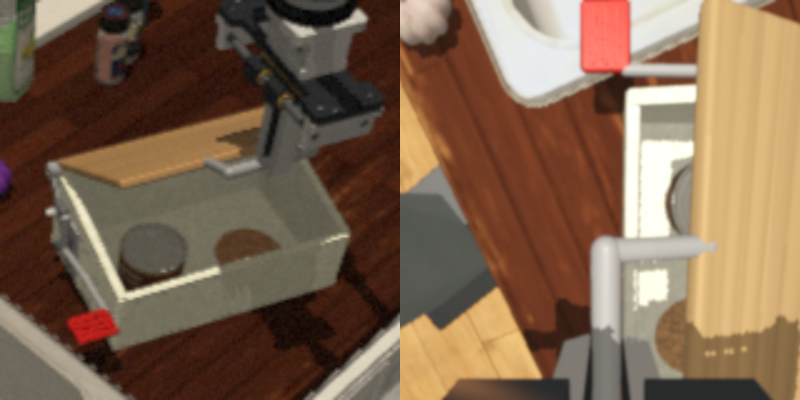

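Grip confirmed: the bar is between the fingers and the door is partly open. The tin is in the left half (crop (152,253)), and the mat is in the right half (crop (247,245)). The force shows I pushed the bar too far back, so I'll return to the nominal arc.

```bash
python3 -m creep '[[0,[0,-23,0],0],[0,[0,-23,0],0],[0,[0,-11,-18],0],[0,[0,2,-36],0],[0,[0,17,-52],0],[0,[0,17,-52],0]]'; python3 -c "
from h import *
s=bot.read_state();print(s['force'],R.from_euler('z',.655).apply(s['force']).round(1),s['gripper_force'],s['finger_gap'])"
```

```text
time: 6.95
ee_pos: [0.4642, -0.2635, 0.2418]
ee_rot: [0.006, 0.897, 0.442, 0.002]
force: [11.7, -8.8, -15.6]
finger_gap: 0.122
gripper_force: 12.0
[ 11.69584129  -8.83483338 -15.56313642] [ 14.7   0.1 -15.6] 11.997907385230064 0.12222157454627303
```

```bash
python3 -m creep '[[0,[0,8,8],0],[0,[0,8,8],0],[0,[0,24,-6],0],[0,[0,41,-18],0],[0,[0,41,-18],0]]'; python3 -c "
from h import *
s=bot.read_state();print(s['force'],R.from_euler('z',.655).apply(s['force']).round(1),s['gripper_force'],s['finger_gap'])"
```

```text
time: 7.58
ee_pos: [0.4871, -0.2809, 0.2638]
ee_rot: [-0.003, 0.897, 0.443, -0.002]
force: [-8.2, 5.1, 14.7]
finger_gap: 0.122
gripper_force: 12.0
[-8.22530856  5.11909966 14.72688835] [-9.6 -1.  14.7] 12.001570165157318 0.12226147224261111
```

```bash
python3 -m creep '[[0,[0,-3,-5],0],[0,[0,6,-10],0],[0,[0,16,-15],0],[0,[0,26,-20],0],[0,[0,36,-24],0],[0,[0,36,-24],0]]'; python3 -c "
from h import *
s=bot.read_state();print(s['force'],R.from_euler('z',.655).apply(s['force']).round(1),s['gripper_force'],s['finger_gap'])"
```

```text
time: 8.32
ee_pos: [0.5186, -0.3049, 0.2859]
ee_rot: [-0.001, 0.897, 0.443, -0.001]
force: [-4.7, 1.7, 0.4]
finger_gap: 0.12
gripper_force: 12.0
[-4.70451604  1.68892113  0.39056137] [-4.8 -1.5  0.4] 12.0003542304039 0.1198313006261689
```

```bash
python3 -m creep '[[0,[0,11,-4],0],[0,[0,21,-7],0],[0,[0,32,-10],0],[0,[0,43,-12],0],[0,[0,54,-14],0],[0,[0,64,-14],0],[0,[0,64,-14],0]]'; python3 -c "
from h import *
s=bot.read_state();print(s['force'],R.from_euler('z',.655).apply(s['force']).round(1),s['gripper_force'],s['finger_gap'])
b=bot.capture('scene');h=cv2.cvtColor(b,cv2.COLOR_RGB2HSV);r=cv2.inRange(h,(0,180,120),(5,255,255))|cv2.inRange(h,(175,180,120),(180,255,255))
k=max(cv2.findContours(r,0,2)[0],key=cv2.contourArea);print(cv2.minAreaRect(k))"
```

```text
time: 9.2
ee_pos: [0.5711, -0.345, 0.3023]
ee_rot: [0.002, 0.897, 0.443, 0.001]
force: [-3.5, 0.8, 7.0]
finger_gap: 0.121
gripper_force: 12.0
[-3.45367552  0.77290115  7.02675105] [-3.2 -1.5  7. ] 12.00069397687912 0.12060396394103244
((316.381103515625, 190.113525390625), (11.175264358520508, 17.86571502685547), 72.89727020263672)
```

```bash
python3 -m creep '[[0,[0,-10,2],0],[0,[0,-20,3],0],[0,[0,-20,3],0],[34,[0,-20,3],0],[34,[0,-20,3],0],[34,[0,-20,3],0],[34,[0,-20,-20],0],[34,[0,-20,-50],0],[34,[0,-20,-80],0],[34,[0,-20,-80],0]]'; python3 -c "
from h import *
s=bot.read_state();print(s['force'],s['joint_pos'].round(2))
for n in('scene','top'):
  b=bot.capture(n);h=cv2.cvtColor(b,cv2.COLOR_RGB2HSV);r=cv2.inRange(h,(0,180,120),(5,255,255))|cv2.inRange(h,(175,180,120),(180,255,255))
  k=max(cv2.findContours(r,0,2)[0],key=cv2.contourArea);print(cv2.minAreaRect(k))
  np.save(n+'1.npy',b)"
```

```text
time: 10.5
ee_pos: [0.5551, -0.3322, 0.3806]
ee_rot: [0.002, 0.897, 0.443, 0.001]
force: [-0.5, -0.3, -0.9]
finger_gap: 0.357
gripper_force: 0.0
[-0.54408482 -0.26577912 -0.87161596] [-0.65  0.36  0.86  0.    1.91  0.01]
((316.39190673828125, 190.1486358642578), (11.101741790771484, 17.86571502685547), 72.89727020263672)
((321.3800048828125, 224.16001892089844), (17.600000381469727, 15.399999618530273), 36.869895935058594)
```

```bash
python3 -m creep '[[34,[0,-50,0],0],[34,[0,-100,0],0],[60,[20,-150,0],-10],[94,[60,-190,20],-20],[94,[100,-230,50],-30],[94,[140,-260,80],-40],[94,[180,-290,110],-50],[94,[221,-308,140],-60],[94,[221,-308,165],-70],[94,[221,-308,165],-80]]'; python3 -m creep '[[94,[0,0,0],-10],[94,[0,0,0],-10],[94,[0,0,0],-10]]'; python3 - <<'E'
from h import *
s=bot.read_state();c=cam("wrist");w=bot.capture("wrist");a=bot.capture("scene");t=bot.capture("top")
np.save("w1.npy",w);np.save("s2.npy",a);np.save("t2.npy",t);np.savez("w1c.npz",*c)
print(s["ee_pos"],s["joint_pos"].round(2),proj("w",[.444,.03,.03],c),proj("w",s["ee_pos"],c))
save("","x3.png",np.hstack([np.vstack([cv2.resize(a[60:220,280:440],(300,300)),cv2.resize(t[150:310,310:470],(300,300))]),cv2.resize(w,(500,375))if 0 else np.pad(cv2.resize(w,(500,375)),((0,225),(0,0),(0,0)))]))
E
```

```text
time: 11.85
ee_pos: [0.4405, 0.0323, 0.2096]
ee_rot: [-0.004, 0.399, 0.917, -0.001]
force: [1.0, 0.2, 0.6]
finger_gap: 1.001
gripper_force: 0.0
time: 12.22
ee_pos: [0.4432, 0.0312, 0.2128]
ee_rot: [-0.001, 0.322, 0.947, -0.0]
force: [0.7, 0.2, 0.4]
finger_gap: 1.002
gripper_force: 0.0
[0.44315348 0.0311728  0.21283444] [-0.09  0.05  1.67 -0.    1.42 -1.  ] [284.05535034 191.67233623] [284.51240291 229.79816222]
```

View pics/x3.png

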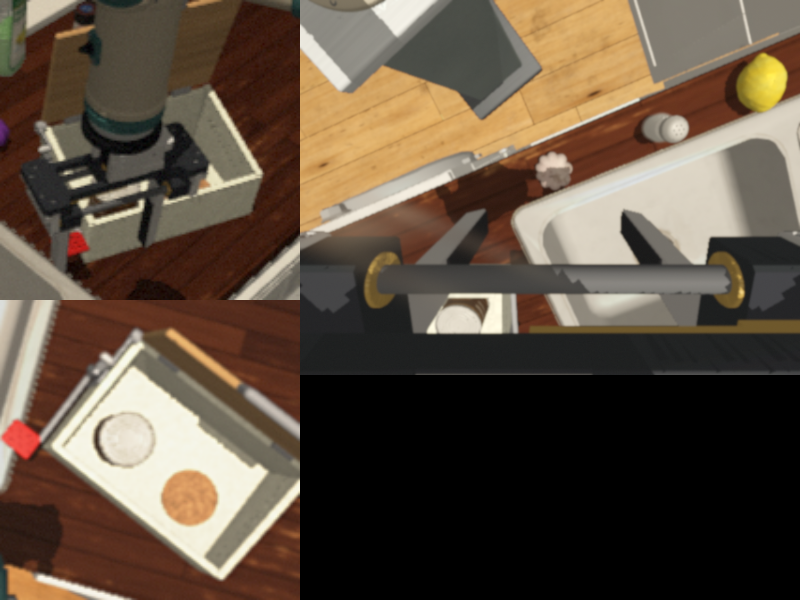

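The door is up, and the top crop shows the mat at about (189,497) and the tin at (126,440). The wrist view shows the garlic at about px (283,190), where I predicted it.

```bash
python3 - <<'E'
from h import *
t=np.load("t2.npy");w=np.load("w1.npy");z=np.load("w1c.npz");c=tuple(z[k] for k in z)
h=cv2.cvtColor(t,cv2.COLOR_RGB2HSV);m=cv2.inRange(h,(5,60,100),(22,220,255));q=np.zeros_like(m);q[225:285,390:435]=255
k=max(cv2.findContours(m&q,0,2)[0],key=cv2.contourArea);e=cv2.fitEllipse(k);print(e);M=onz("top",*e[0],.011);print("mat",M)
L=np.load("L.npy");d=M[:2]-L[:2];C,S=np.cos(L[2]),np.sin(L[2]);print("in locker",C*d[0]+S*d[1],-S*d[0]+C*d[1])
print("tin top",onz("top",310+126*160/300,150+140*160/300,.066))
g=w[165:220,250:320];h=cv2.cvtColor(g,cv2.COLOR_RGB2HSV);m=cv2.inRange(h,(0,0,90),(180,90,255))
k=max(cv2.findContours(m,0,2)[0],key=cv2.contourArea);x,y,a,b=cv2.boundingRect(k);print(x+250,y+165,a,b);u=(x+250+a/2,y+165+b/2);G=onz("w",*u,.028,c);print("garlic",G,toolshift(G))
E
```

```text
((410.61273193359375, 255.10252380371094), (28.904951095581055, 29.851486206054688), 137.87867736816406)
mat [ 0.46567375 -0.34213495  0.011     ]
in locker -0.10079025577928702 -0.06056666193045295
tin top [ 0.54340158 -0.24088995  0.066     ]
264 170 42 43
garlic [0.44486477 0.03096085 0.028     ] [ -1.04809242   0.67230227 185.42571597]
```

```bash
python3 -m creep '[[94,[-1,1,50],0],[94,[-1,1,100],0],[94,[-1,1,140],0],[94,[-1,1,165],0],[94,[-1,1,180],0],[94,[-1,1,190],0],[94,[-1,1,195],0],[94,[-1,1,195],0]]'
```

```text
time: 13.38
ee_pos: [0.4455, 0.0313, 0.0188]
ee_rot: [0.0, 0.321, 0.947, -0.0]
force: [-0.4, 0.6, 0.2]
finger_gap: 0.999
gripper_force: 0.0
```

```bash
python3 -m creep '[[94,[0,0,4],0],[60,[0,0,4],0],[45,[0,0,4],0],[45,[0,0,4],0],[45,[0,0,4],0],[45,[0,0,4],0]]' 8
```

```text
time: 14.12
ee_pos: [0.4453, 0.0313, 0.0147]
ee_rot: [0.0, 0.321, 0.947, -0.0]
force: [0.1, 0.5, -0.0]
finger_gap: 0.506
gripper_force: 0.0
```

```bash
python3 -m creep '[[30,[0,0,0],0],[30,[0,0,0],0],[30,[0,0,0],0]]' 8; python3 - <<'E'
from h import *
w=bot.capture("wrist");a=bot.capture("scene");s=bot.read_state();print(proj("scene",s["ee_pos"]),proj("wrist",s["ee_pos"]))
x,y=proj("scene",s["ee_pos"]).astype(int)
save("","x4.png",np.hstack([cv2.resize(a[y-60:y+30,x-45:x+45],(400,400)),cv2.resize(w[130:270,210:350],(400,400))]))
E
```

```text
time: 14.5
ee_pos: [0.4453, 0.0313, 0.0146]
ee_rot: [0.0, 0.321, 0.947, -0.0]
force: [-0.7, 0.4, 0.0]
finger_gap: 0.32
gripper_force: 0.0
[324.89516363 255.10407488] [284.52985478 229.7882943 ]
```

View pics/x4.png

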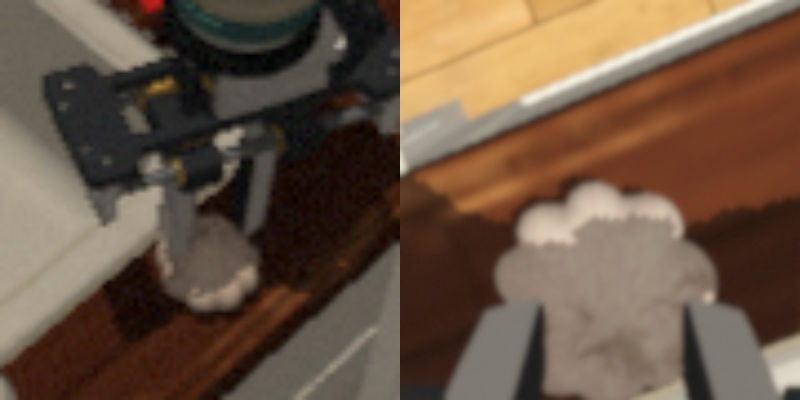

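The fingertips really sit about 20 mm above the reported TCP. The scene crop shows them at the garlic's top, and both the handle contact and the wrist projection agree. I'll reopen and go 21 mm lower.

```bash
python3 -m creep '[[94,[0,0,0],0],[94,[0,0,0],0],[94,[0,0,0],0],[94,[0,0,0],0],[94,[0,0,8],0],[94,[0,0,15],0],[94,[0,0,20],0],[94,[0,0,20],0]]' 8;  python3 -m creep '[[45,[0,0,0],0],[45,[0,0,0],0],[45,[0,0,0],0],[45,[0,0,0],0],[45,[0,0,0],0]]' 8
```

```text
time: 15.6
ee_pos: [0.4447, 0.0313, -0.006]
ee_rot: [-0.001, 0.321, 0.947, -0.0]
force: [0.3, 0.5, 0.2]
finger_gap: 0.999
gripper_force: 0.0
time: 16.23
ee_pos: [0.4453, 0.0312, -0.0053]
ee_rot: [0.0, 0.321, 0.947, -0.0]
force: [-0.9, -1.1, 0.7]
finger_gap: 0.506
gripper_force: 0.3
```

```bash
python3 -m creep '[[10,[0,0,0],0],[10,[0,0,0],0],[10,[0,0,0],0]]' 8
```

```text
time: 16.6
ee_pos: [0.4451, 0.0312, -0.0052]
ee_rot: [-0.0, 0.321, 0.947, -0.0]
force: [-0.9, -0.7, 3.4]
finger_gap: 0.452
gripper_force: 7.0
```

```bash
python3 -m creep '[[80,[0,0,0],0],[80,[0,0,0],0],[80,[0,0,0],0],[80,[0,0,0],0],[80,[0,0,4],0],[80,[0,0,7],0],[80,[0,0,7],0]]' 8;  python3 -m creep '[[30,[0,0,0],0],[30,[0,0,0],0],[30,[0,0,0],0],[30,[0,0,0],0],[30,[0,0,0],0]]' 8
python3 - <<'E'
from h import *
w=bot.capture("wrist");a=bot.capture("scene");s=bot.read_state()
x,y=324,253
save("","x5.png",np.hstack([cv2.resize(a[y-60:y+30,x-45:x+45],(400,400),interpolation=cv2.INTER_CUBIC),cv2.resize(w[130:270,210:350],(400,400))]))
E
```

```text
time: 17.48
ee_pos: [0.4449, 0.0313, -0.0128]
ee_rot: [-0.0, 0.321, 0.947, -0.0]
force: [0.4, 0.5, -0.6]
finger_gap: 0.851
gripper_force: 0.0
time: 18.1
ee_pos: [0.4453, 0.0313, -0.0123]
ee_rot: [0.0, 0.321, 0.947, -0.0]
force: [-0.5, 0.0, -0.1]
finger_gap: 0.556
gripper_force: 7.7
```

```bash
python3 -m creep '[[30,[0,0,-15],0],[30,[0,0,-50],0],[30,[0,0,-100],0],[30,[0,0,-150],0],[30,[0,-30,-190],0],[30,[0,-60,-190],0],[30,[0,-90,-190],0],[30,[0,-90,-190],0]]' 10; python3 -m creep '[[30,[-30,-25,0],0],[30,[-60,-50,0],0],[30,[-95,-75,0],0],[30,[-130,-100,0],0],[30,[-165,-130,0],0],[30,[-200,-160,0],0],[30,[-220,-180,0],0],[30,[-237,-190,0],0],[30,[-244,-194,0],0],[30,[-244,-194,0],0]]'
python3 - <<'E'
from h import *
s=bot.read_state();print(s["ee_pos"],toolshift([.4657,-.3421,0]),s["finger_gap"])
c=cam("wrist");w=bot.capture("wrist");np.save("w2.npy",w);np.savez("w2c.npz",*c);np.save("t3.npy",bot.capture("top"))
print(proj("w",[.4657,-.3421,.011],c))
h=cv2.cvtColor(w,cv2.COLOR_RGB2HSV);m=cv2.inRange(h,(5,60,80),(22,220,255))
for k in sorted(cv2.findContours(m,0,2)[0],key=cv2.contourArea)[-5:]: print(cv2.contourArea(k),cv2.boundingRect(k))
E
```

```text
time: 19.2
ee_pos: [0.3895, -0.0408, 0.1777]
ee_rot: [0.0, 0.322, 0.947, -0.0]
force: [0.4, -0.3, -0.6]
finger_gap: 0.554
gripper_force: 9.7
time: 20.45
ee_pos: [0.4667, -0.3418, 0.1774]
ee_rot: [-0.0, 0.321, 0.947, 0.0]
force: [0.1, 0.4, 0.2]
finger_gap: 0.552
gripper_force: 9.7
[ 0.46671243 -0.34184342  0.17741688] [  0.52483453  -0.91104952 177.41684287] 0.5523501892708236
[283.55874112 192.15290048]
2752.0 (0, 207, 122, 60)
3293.5 (253, 0, 202, 64)
5498.0 (160, 330, 355, 42)
7219.0 (243, 161, 84, 129)
28649.5 (0, 0, 262, 181)
```

```bash
python3 -m creep '[[30,[0,-1,40],0],[30,[0,-1,80],0],[30,[0,-1,110],0],[30,[0,-1,135],0],[30,[0,-1,150],0],[30,[0,-1,160],0],[30,[0,-1,167],0],[30,[0,-1,171],0],[30,[0,-1,171],0]]'; python3 -m creep '[[30,[0,0,2],0],[30,[0,0,4],0],[30,[0,0,4],0]]'
```

```text
time: 21.68
ee_pos: [0.4658, -0.3434, 0.0068]
ee_rot: [0.0, 0.321, 0.947, -0.0]
force: [0.4, -1.0, -1.6]
finger_gap: 0.554
gripper_force: 9.7
time: 22.05
ee_pos: [0.4656, -0.3433, 0.0026]
ee_rot: [-0.0, 0.321, 0.947, -0.0]
force: [0.9, -0.3, -1.1]
finger_gap: 0.555
gripper_force: 9.7
```

```bash
python3 -m creep '[[30,[0,0,1],0],[30,[0,0,2],0],[30,[0,0,2],0]]'; python3 -m creep '[[30,[0,0,1],0],[30,[0,0,2],0],[30,[0,0,2],0]]'
```

```text
time: 22.42
ee_pos: [0.4656, -0.3433, 0.0006]
ee_rot: [-0.0, 0.321, 0.947, -0.0]
force: [-0.2, 0.0, -0.5]
finger_gap: 0.555
gripper_force: 9.7
time: 22.8
ee_pos: [0.4658, -0.3434, -0.0013]
ee_rot: [0.0, 0.321, 0.947, -0.0]
force: [-0.7, -0.3, -1.0]
finger_gap: 0.555
gripper_force: 9.7
```

```bash
python3 -m creep '[[30,[0,0,1],0],[30,[0,0,1],0],[30,[0,0,1],0]]'
```

```text
time: 23.18
ee_pos: [0.4658, -0.3434, -0.0015]
ee_rot: [0.0, 0.321, 0.947, -0.0]
force: [-1.3, 1.6, 5.5]
finger_gap: 0.554
gripper_force: 10.3
```

```bash
python3 -m creep '[[30,[0,0,-1],0],[62,[0,0,-1],0],[76,[0,0,-1],0],[76,[0,0,-1],0],[76,[0,0,-1],0],[76,[0,0,-20],0],[76,[0,0,-60],0],[76,[0,0,-120],0],[76,[0,0,-180],0],[76,[0,0,-210],0]]'; python3 -m creep '[[76,[50,0,0],0],[76,[100,0,0],0],[76,[150,0,0],0],[40,[170,0,0],0],[0,[170,0,0],0]]'
python3 - <<'E'
from h import *
w=bot.capture("wrist");t=bot.capture("top");s=bot.capture("scene");np.save("t4.npy",t)
print(toolshift([.4657,-.3421,.2]),bot.read_state()["joint_pos"].round(2))
save("","x6.png",np.hstack([np.vstack([cv2.resize(s[60:220,280:440],(300,300)),cv2.resize(t[150:310,310:470],(300,300))]),np.pad(cv2.resize(w,(500,375)),((0,225),(0,0),(0,0)))]))
print(proj("top",[.4657,-.3421,.03]),proj("scene",[.4657,-.3421,.03]))
E
```

```text
time: 24.42
ee_pos: [0.4668, -0.3443, 0.2116]
ee_rot: [0.003, 0.321, 0.947, -0.001]
force: [-0.2, -0.2, -0.2]
finger_gap: 0.809
gripper_force: 0.0
time: 25.05
ee_pos: [0.3308, -0.24, 0.2082]
ee_rot: [0.001, 0.321, 0.947, -0.0]
force: [0.1, -0.8, -0.4]
finger_gap: 0.635
gripper_force: 0.0
[-167.31367326    1.22086052    8.05471073] [-0.8  -0.    1.74  0.    1.4  -1.72]
[412.99211495 255.52365287] [380.36824367 155.58868224]
```

View pics/x6.png

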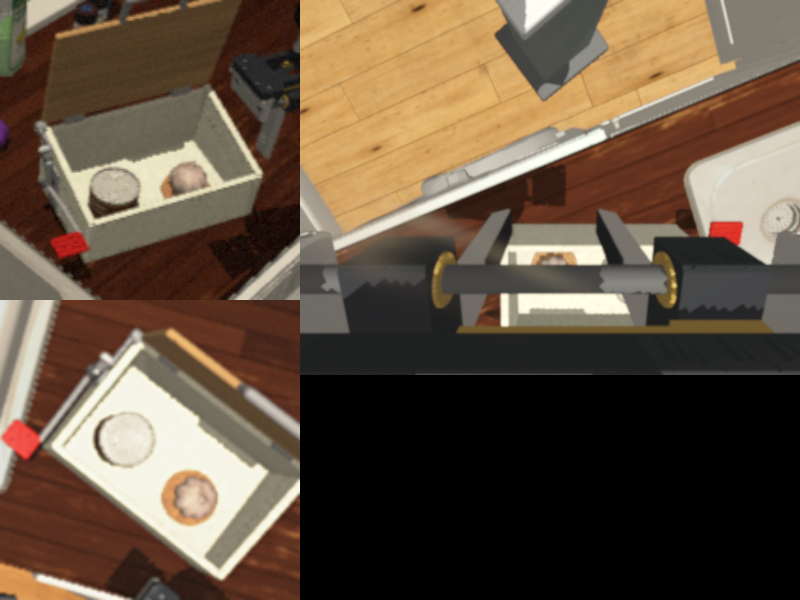

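The garlic stands in the middle of the mat (scene crop (187,180), top crop (189,497)) with the tin untouched and the door still up. Next is the paddle, with a door-angle estimate from the door's free left corner.

```bash
cat >> h.py <<'E'
def door(img=None):
    a=bot.capture("scene") if img is None else img
    L=np.load("L.npy");C,S=np.cos(L[2]),np.sin(L[2])
    h=cv2.cvtColor(a,cv2.COLOR_RGB2HSV);m=cv2.inRange(h,(9,70,60),(25,200,255));q=np.zeros_like(m);q[40:200,295:440]=255
    m=cv2.morphologyEx(m&q,cv2.MORPH_OPEN,np.ones((3,3)))
    k=max(cv2.findContours(m,0,2)[0],key=cv2.contourArea)[:,0]
    p=k[np.argmin(2*k[:,0]+k[:,1])] # left-most/top corner
    p2=k[np.argmin(k.sum(1))]
    out=[]
    for u in(p,p2):
        o,d=ray("scene",*map(float,u)); n=np.array([-S,C]) # locker y axis
        s=(.14-n@(o[:2]-L[:2]))/(n@d[:2]); X=o+s*d; x=np.array([C,S])@(X[:2]-L[:2])
        out.append((u.tolist(),round(float(np.arctan2(X[2]-.12,-x)+.2),3),round(float(np.hypot(X[2]-.12,x)),3)))
    return cv2.contourArea(k),out
E
python3 - <<'E'
from h import *
print(door()); L=np.load("L.npy");C,S=np.cos(L[2]),np.sin(L[2])
for a in(1.59,1.35,1.1,.8,.5,.2,0):
    x=-.18*np.cos(a-.2);z=.12+.18*np.sin(a-.2);print(a,[proj("scene",[L[0]+C*x-S*y,L[1]+S*x+C*y,z]).round(0).tolist() for y in(.14,-.14)])
print(toolshift([.541,-.0985,.1]))
E
```

```text
(4401.5, [([309, 77], 1.717, 0.173), ([309, 77], 1.717, 0.173)])
1.59 [[313.0, 81.0], [413.0, 57.0]]
1.35 [[319.0, 95.0], [420.0, 70.0]]
1.1 [[325.0, 113.0], [426.0, 87.0]]
0.8 [[330.0, 135.0], [430.0, 108.0]]
0.5 [[332.0, 155.0], [430.0, 128.0]]
0.2 [[332.0, 172.0], [427.0, 145.0]]
0 [[330.0, 180.0], [423.0, 153.0]]
[-79.06954615 240.3500177  107.65514226]
```

```bash
python3 -m creep '[[0,[0,50,0],0],[0,[0,100,0],0],[0,[-10,150,0],0],[0,[-30,200,0],0],[0,[-60,235,20],0],[0,[-79,240,60],0],[0,[-79,240,100],0],[0,[-79,240,130],0],[0,[-79,240,130],0]]'; python3 -c "
from h import *
print(door(),toolshift([.541,-.0985,.058]))"
```

```text
time: 26.38
ee_pos: [0.5383, -0.097, 0.0746]
ee_rot: [-0.003, 0.321, 0.947, -0.0]
force: [0.2, 0.1, 0.2]
finger_gap: 0.008
gripper_force: 0.0
(1958.0, [([348, 69], 1.23, 0.37), ([349, 68], 1.228, 0.376)]) [-1.67438565 -0.04289961 18.54770437]
```

```bash
cat >> h.py <<'E'
def edge():
    a=bot.capture("scene");h=cv2.cvtColor(a,cv2.COLOR_RGB2HSV);m=cv2.inRange(h,(9,70,60),(25,200,255))[:, :]
    r=cv2.inRange(h,(0,180,120),(5,255,255))|cv2.inRange(h,(175,180,120),(180,255,255))
    f=lambda u:next((v for v in range(40,200) if m[v:v+5,u].all()),None)
    return [f(u) for u in(385,392,400,406)], cv2.countNonZero(r), [round(x,3) for x in np.array(cv2.moments(r[170:230,290:340],True)["m01"]).ravel().tolist()]
E
python3 -c "
from h import *
print(edge())"
python3 -m creep '[[0,[-2,0,15],0],[0,[-2,0,25],0],[0,[-2,0,35],0],[0,[-2,0,45],0],[0,[-2,0,55],0],[0,[-2,0,58],0]]'; python3 -c "
from h import *
print(edge())"
```

```text
([65, 81, None, None], 58, [1084.0])
time: 27.22
ee_pos: [0.5402, -0.0983, 0.0188]
ee_rot: [-0.001, 0.321, 0.947, 0.0]
force: [-1.5, 1.4, 1.8]
finger_gap: 0.004
gripper_force: 1.0
([95, 95, None, 125], 43, [1062.0])
```

```bash
cat >> h.py <<'E'
def topdoor(y=-.12):
    # along the locker section y: front-most door pixel in the top view, cast onto plane y -> angle
    b=bot.capture("top");h=cv2.cvtColor(b,cv2.COLOR_RGB2HSV)
    L=np.load("L.npy");C,S=np.cos(L[2]),np.sin(L[2]);T=cam("top")
    out=[]
    for a in np.arange(0,1.65,.05):
        x=-.17*np.cos(a-.2);z=.12+.17*np.sin(a-.2);u,v=proj("t",[L[0]+C*x-S*y,L[1]+S*x+C*y,z],T).round().astype(int)
        out.append((round(float(a),2),h[v,u].tolist()))
    return out
E
python3 -m creep '[[0,[0,0,2],0],[0,[0,0,2],0],[0,[0,0,2],0],[0,[0,0,2],0]]'; python3 -c "
from h import *
print(edge());print(topdoor())"
```

```text
time: 27.78
ee_pos: [0.5413, -0.0989, 0.0179]
ee_rot: [0.0, 0.321, 0.947, -0.0]
force: [-0.8, 1.6, 1.4]
finger_gap: 0.003
gripper_force: 0.5
([96, 96, None, 125], 42, [1051.0])
[(0.0, [27, 20, 248]), (0.05, [26, 25, 245]), (0.1, [24, 27, 242]), (0.15, [28, 19, 248]), (0.2, [26, 22, 253]), (0.25, [17, 70, 178]), (0.3, [8, 170, 87]), (0.35, [7, 168, 85]), (0.4, [8, 164, 84]), (0.45, [8, 167, 84]), (0.5, [7, 153, 85]), (0.55, [7, 164, 84]), (0.6, [9, 172, 83]), (0.65, [7, 161, 84]), (0.7, [7, 166, 77]), (0.75, [8, 168, 79]), (0.8, [8, 168, 97]), (0.85, [9, 172, 114]), (0.9, [9, 175, 89]), (0.95, [9, 174, 91]), (1.0, [9, 174, 95]), (1.05, [10, 169, 95]), (1.1, [10, 171, 116]), (1.15, [8, 170, 96]), (1.2, [10, 169, 119]), (1.25, [8, 169, 86]), (1.3, [6, 155, 66]), (1.35, [8, 153, 70]), (1.4, [8, 163, 83]), (1.45, [8, 157, 83]), (1.5, [9, 164, 87]), (1.55, [10, 172, 105]), (1.6, [16, 136, 217])]
```

```bash
python3 - <<'E'
from h import *
t0=np.load("t4.npy").astype(int);t=bot.capture("top").astype(int)
d=(abs(t-t0).max(2)>40).astype(np.uint8)*255
for k in cv2.findContours(d,0,2)[0]:
    if cv2.contourArea(k)>25: print(cv2.contourArea(k),cv2.boundingRect(k))
def red(b):
    h=cv2.cvtColor(b.astype(np.uint8),cv2.COLOR_RGB2HSV);r=cv2.inRange(h,(0,150,80),(5,255,255))|cv2.inRange(h,(175,150,80),(180,255,255));r[:180]=0;r[260:]=0;r[:,:290]=0;r[:,350:]=0
    return cv2.boundingRect(r),cv2.countNonZero(r)
print(red(t0),red(t))
L=np.load("L.npy");C,S=np.cos(L[2]),np.sin(L[2])
for a in(1.6,1.35,1.1): print(a,[proj("top",[L[0]+C*x-S*y,L[1]+S*x+C*y,.12+r*np.sin(a-.2)]).round(0).tolist() for r,y in((.18,.14),(.18,-.14),(.223,0)) for x in[-r*np.cos(a-.2)]])
E
```

```text
51.0 (179, 409, 12, 11)
2002.5 (247, 375, 91, 45)
1282.5 (189, 367, 68, 53)
51.0 (415, 303, 15, 9)
28.0 (377, 283, 11, 9)
205.0 (386, 189, 58, 53)
25363.5 (268, 183, 288, 237)
1423.0 (396, 165, 122, 96)
((311, 198, 23, 40), 271) ((0, 0, 0, 0), 0)
1.6 [[398.0, 171.0], [515.0, 261.0], [464.0, 218.0]]
1.35 [[383.0, 189.0], [498.0, 278.0], [443.0, 240.0]]
1.1 [[369.0, 205.0], [480.0, 292.0], [422.0, 260.0]]
```

```bash
cat >> h.py <<'E'
def wood(b=None):
    # middle of the door's bright free edge in the top view -> door angle (ray onto the locker's mid plane section)
    b=bot.capture("top") if b is None else b
    h=cv2.cvtColor(b,cv2.COLOR_RGB2HSV);m=cv2.inRange(h,(11,80,150),(24,200,255));q=np.zeros_like(m);q[155:305,370:530]=255;m&=q
    k=max(cv2.findContours(m,0,2)[0],key=cv2.contourArea)
    return cv2.contourArea(k),[[round(float(x),1) for x in p] for p in cv2.boxPoints(cv2.minAreaRect(k))]
E
python3 -c "
from h import *
print(wood(np.load('t4.npy')));print(wood(np.load('t2.npy')));print(wood())"
```

```text
(258.5, [[396.0, 241.0], [424.0, 241.0], [424.0, 269.0], [396.0, 269.0]])
(652.5, [[396.0, 241.0], [425.0, 241.0], [425.0, 270.0], [396.0, 270.0]])
(261.5, [[396.0, 241.0], [424.0, 241.0], [424.0, 270.0], [396.0, 270.0]])
```

```bash
python3 - <<'E'
from h import *
for b in (np.load('t4.npy'),bot.capture("top")):
    h=cv2.cvtColor(b,cv2.COLOR_RGB2HSV);m=cv2.inRange(h,(11,80,130),(24,200,255));q=np.zeros_like(m);q[155:305,370:530]=255;q[238:273,393:427]=0;m&=q
    for k in cv2.findContours(m,0,2)[0]:
        if cv2.contourArea(k)>20: print(cv2.contourArea(k),np.array(cv2.boxPoints(cv2.minAreaRect(k))).round().tolist())
    print('-')
E
```

```text
191.0 [[483.0, 235.0], [487.0, 230.0], [518.0, 254.0], [514.0, 258.0]]
243.5 [[397.0, 168.0], [400.0, 163.0], [439.0, 193.0], [435.0, 198.0]]
-
192.5 [[481.0, 237.0], [484.0, 233.0], [515.0, 256.0], [512.0, 261.0]]
238.0 [[394.0, 171.0], [398.0, 166.0], [436.0, 195.0], [433.0, 200.0]]
-
```

```bash
cat >> h.py <<'E'
def dedge():
    b=bot.capture("top")
    h=cv2.cvtColor(b,cv2.COLOR_RGB2HSV);m=cv2.inRange(h,(11,80,130),(24,200,255));q=np.zeros_like(m);q[155:315,330:530]=255;q[238:273,393:427]=0;m&=q
    return [(cv2.contourArea(k),np.array(cv2.boxPoints(cv2.minAreaRect(k))).round().tolist()) for k in cv2.findContours(m,0,2)[0] if cv2.contourArea(k)>20]
E
python3 -m creep '[[0,[0,0,3],0],[0,[0,0,3],0],[0,[0,0,3],0],[0,[0,0,3],0]]'; python3 -c "
from h import *
print(dedge())"
```

```text
time: 28.52
ee_pos: [0.5413, -0.0988, 0.0148]
ee_rot: [0.0, 0.321, 0.947, -0.0]
force: [-0.1, 0.1, 1.7]
finger_gap: 0.007
gripper_force: 1.0
[(234.0, [[330.0, 300.0], [353.0, 300.0], [353.0, 314.0], [330.0, 314.0]]), (255.0, [[463.0, 241.0], [468.0, 235.0], [507.0, 266.0], [503.0, 271.0]]), (208.5, [[427.0, 211.0], [430.0, 207.0], [466.0, 234.0], [462.0, 239.0]]), (272.5, [[386.0, 182.0], [390.0, 176.0], [429.0, 205.0], [425.0, 211.0]])]
```

```bash
python3 -m creep '[[0,[0,0,0],0],[0,[0,0,0],0],[0,[0,0,0],0],[0,[0,0,0],0]]'; python3 -c "
from h import *
print(dedge())"
```

```text
time: 29.08
ee_pos: [0.5412, -0.0988, 0.0147]
ee_rot: [0.0, 0.321, 0.947, -0.0]
force: [1.3, -0.6, 2.3]
finger_gap: 0.005
gripper_force: 1.0
[(233.0, [[330.0, 300.0], [353.0, 300.0], [353.0, 314.0], [330.0, 314.0]]), (2660.0, [[373.0, 184.0], [387.0, 167.0], [508.0, 261.0], [495.0, 278.0]])]
```

```bash
python3 -m creep '[[0,[0,0,0],0],[0,[0,0,0],0],[0,[0,0,0],0],[0,[0,0,-20],0],[0,[0,0,-45],0],[0,[30,0,-90],0],[0,[80,0,-140],0],[0,[130,0,-190],0],[0,[130,0,-230],0],[0,[130,0,-230],0]]'; python3 - <<'E'
from h import *
print(dedge(),door())
np.save("t5.npy",bot.capture("top"));np.save("s5.npy",bot.capture("scene"))
L=np.load("L.npy");C,S=np.cos(L[2]),np.sin(L[2])
for a in(1.3,1.2,1.1,1.): print(a,[proj(n,[L[0]+C*x-S*y,L[1]+S*x+C*y,.12+r*np.sin(a-.2)]).round(0).tolist() for n in("top","scene") for r,y in((.18,.14),(.18,-.14),(.223,0)) for x in[-r*np.cos(a-.2)]],(L[0]-C*.223*np.cos(a-.2)).round(3),(L[1]-S*.223*np.cos(a-.2)).round(3),(.12+.223*np.sin(a-.2)).round(3))
E
```

```text
time: 30.38
ee_pos: [0.4389, -0.0191, 0.2484]
ee_rot: [0.004, 0.32, 0.947, 0.001]
force: [-0.0, 0.7, -0.7]
finger_gap: 0.004
gripper_force: 0.0
[(4228.0, [[366.0, 193.0], [390.0, 164.0], [505.0, 262.0], [481.0, 290.0]])] (475.0, [([302, 122], 3.246, 0.019), ([309, 114], 1.423, 0.069)])
1.3 [[380.0, 192.0], [494.0, 281.0], [438.0, 245.0], [320.0, 98.0], [422.0, 74.0], [379.0, 77.0]] 0.502 -0.294 0.319
1.2 [[374.0, 199.0], [487.0, 287.0], [430.0, 253.0], [323.0, 105.0], [424.0, 80.0], [382.0, 86.0]] 0.487 -0.282 0.308
1.1 [[369.0, 205.0], [480.0, 292.0], [422.0, 260.0], [325.0, 113.0], [426.0, 87.0], [385.0, 95.0]] 0.473 -0.271 0.295
1.0 [[363.0, 210.0], [473.0, 296.0], [414.0, 266.0], [327.0, 120.0], [428.0, 94.0], [387.0, 104.0]] 0.459 -0.261 0.28
```

```bash
python3 - <<'E'
from h import *
L=np.load("L.npy");C,S=np.cos(L[2]),np.sin(L[2])
def ang(b):
    h=cv2.cvtColor(b,cv2.COLOR_RGB2HSV);m=cv2.inRange(h,(11,80,130),(24,200,255));q=np.zeros_like(m);q[155:315,360:530]=255;m&=q
    k=max(cv2.findContours(m,0,2)[0],key=cv2.contourArea)[:,0].astype(float);res=[]
    for y,sel in((-.14,k[np.argmax(k@[.61,.79])]),):
        o,d=ray("top",*sel);n=np.array([-S,C]);s=(y-n@(o[:2]-L[:2]))/(n@d[:2]);X=o+s*d;x=np.array([C,S])@(X[:2]-L[:2]);res.append((sel,np.arctan2(X[2]-.12,-x)+.2,np.hypot(X[2]-.12,x)))
    # front edge: pixels extreme toward the front near several columns
    for u in(400,420,440,460): c=k[abs(k[:,0]-u)<1]; res.append((u,c[:,1].max()))
    return res
print(ang(np.load("t5.npy")))
for a in(1.2,1.15,1.1,1.05): 
    P=[proj("top",[L[0]+C*x-S*y,L[1]+S*x+C*y,.12+.18*np.sin(a-.2)]) for y in(.14,-.14) for x in[-.18*np.cos(a-.2)]]
    print(a,[round(float(np.interp(u,[P[0][0],P[1][0]],[P[0][1],P[1][1]])),1) for u in(400,420,440,460)])
x=-.223*np.cos(.92); print([toolshift([L[0]-C*.223*np.cos(a-.2),L[1]-S*.223*np.cos(a-.2),.12+.223*np.sin(a-.2)-.038]) for a in(1.1,1.15)])
E
```

```text
Traceback (most recent call last):
ValueError: zero-size array to reduction operation maximum which has no identity
```

```bash
python3 - <<'E'
from h import *
L=np.load("L.npy");C,S=np.cos(L[2]),np.sin(L[2])
b=np.load("t5.npy");h=cv2.cvtColor(b,cv2.COLOR_RGB2HSV);m=cv2.inRange(h,(11,80,130),(24,200,255));m[:155]=0;m[315:]=0;m[:,:360]=0
for u in(380,390,400,410,430,440,450,460,470,475): v=np.flatnonzero(m[:,u]); print(u,v.min(),v.max(),end=" | ")
for a in(1.2,1.15,1.1,1.05): 
    P=[proj("top",[L[0]+C*x-S*y,L[1]+S*x+C*y,.12+.18*np.sin(a-.2)]) for y in(.14,-.14) for x in[-.18*np.cos(a-.2)]]
    print(a,[round(float(np.interp(u,[P[0][0],P[1][0]],[P[0][1],P[1][1]])),1) for u in(380,400,440,460,475)])
print([toolshift([L[0]-C*.223*np.cos(a-.2),L[1]-S*.223*np.cos(a-.2),.12+.223*np.sin(a-.2)-.038]) for a in(1.1,1.15)])
E
```

```text
380 182 204 | 390 171 212 | 400 179 265 | 410 186 270 | 430 202 243 | 440 209 251 | 450 217 259 | 460 225 283 | 470 227 275 | 475 237 278 | 1.2 [203.3, 218.9, 250.0, 265.6, 277.3]
1.15 [208.6, 224.2, 255.4, 271.0, 282.7]
1.1 [213.8, 229.4, 260.6, 276.2, 287.9]
1.05 [218.7, 234.3, 265.6, 281.2, 292.9]
[array([-181.38055108, -177.95168837,  -14.08768198]), array([-190.26222683, -177.97359429,  -20.82652147])]
```

```bash
python3 -m creep '[[40,[0,0,-40],10],[40,[0,-20,-80],20],[40,[-20,-50,-90],30],[40,[-50,-80,-90],40],[40,[-80,-110,-90],50],[40,[-110,-140,-90],60],[40,[-140,-160,-90],70],[40,[-165,-178,-90],80],[40,[-180,-178,-90],90],[40,[-180,-178,-90],90]]'; python3 - <<'E'
from h import *
L=np.load("L.npy");C,S=np.cos(L[2]),np.sin(L[2])
b=bot.capture("top");h=cv2.cvtColor(b,cv2.COLOR_RGB2HSV);m=cv2.inRange(h,(11,80,130),(24,200,255));m[:155]=0;m[315:]=0;m[:,:360]=0
for u in(380,390,400,440,450,460,470,475): v=np.flatnonzero(m[:,u]); print(u,v.min() if len(v) else 0,v.max() if len(v) else 0,end=" | ")
s=bot.read_state();w,x,y,z=s["ee_rot"];print(R.from_quat([x,y,z,w]).as_matrix()[:,0],s["joint_pos"].round(2))
for a in (1.1,1.15,1.2): print(toolshift([L[0]-C*.223*np.cos(a-.2),L[1]-S*.223*np.cos(a-.2),.12+.223*np.sin(a-.2)-.038]))
c=cam("wrist");im=bot.capture("wrist");np.save("w6.npy",im)
# bar across rows where left of gripper: gray bright profile
for a in(1.05,1.1,1.15,1.2): 
    print(a,[proj("w",[L[0]-C*.223*np.cos(a-.2)-S*yy,L[1]-S*.223*np.cos(a-.2)+C*yy,.12+.223*np.sin(a-.2)],c).round(0).tolist() for yy in(.03,.045)])
E
```

```text
time: 31.82
ee_pos: [0.4724, -0.2711, 0.3318]
ee_rot: [-0.002, 0.896, 0.443, -0.001]
force: [-0.3, -0.3, 0.1]
finger_gap: 0.427
gripper_force: 0.0
380 181 206 | 390 171 214 | 400 179 264 | 440 209 284 | 450 217 227 | 460 225 234 | 470 227 227 | 475 0 0 | [6.06118623e-01 7.95374260e-01 2.06860106e-05] [-0.65  0.19  1.23  0.    1.73  0.  ]
[-0.17707218  1.22913701 75.81941279]
[-0.21102086 10.10193247 69.06893504]
[-0.24622018 19.30102004 62.77035182]
1.05 [[276.0, 183.0], [276.0, 166.0]]
1.1 [[286.0, 184.0], [286.0, 166.0]]
1.15 [[296.0, 185.0], [296.0, 167.0]]
1.2 [[308.0, 186.0], [308.0, 168.0]]
```

```bash
python3 - <<'E'
import numpy as np,cv2
w=np.load("w6.npy")
for r in(172,180,188): print(r,[tuple(int(x) for x in w[r,u]) for u in range(262,336,4)])
E
```

```text
172 [(116, 76, 56), (252, 249, 225), (197, 193, 169), (167, 163, 141), (253, 248, 225), (251, 246, 223), (253, 249, 225), (249, 245, 221), (178, 173, 165), (203, 198, 190), (188, 183, 175), (220, 216, 194), (253, 248, 225), (254, 249, 226), (216, 214, 191), (157, 151, 131), (189, 153, 101), (212, 175, 116), (183, 147, 95)]
180 [(112, 73, 53), (251, 250, 227), (201, 197, 174), (166, 161, 140), (250, 245, 221), (251, 246, 222), (249, 244, 220), (249, 246, 222), (178, 173, 165), (201, 196, 188), (187, 182, 174), (148, 143, 128), (160, 155, 135), (164, 160, 139), (176, 173, 151), (156, 150, 129), (191, 155, 103), (213, 175, 117), (179, 144, 93)]
188 [(105, 64, 46), (251, 250, 226), (211, 208, 185), (166, 161, 140), (251, 245, 222), (249, 244, 220), (251, 246, 222), (248, 244, 221), (179, 174, 166), (200, 196, 188), (185, 180, 173), (151, 146, 129), (251, 248, 224), (253, 251, 227), (185, 182, 160), (157, 150, 129), (193, 157, 103), (213, 175, 118), (176, 141, 92)]
```

```bash
python3 -m creep '[[40,[0,11,20],0],[40,[0,11,45],0],[40,[0,11,66],0],[40,[0,11,66],0],[0,[0,11,66],0],[0,[0,11,66],0],[0,[0,11,66],0],[0,[0,11,66],0],[0,[0,11,66],0]]' 12; python3 -c "
from h import *
s=bot.read_state();print(R.from_euler('z',.655).apply(s['force']).round(1),toolshift([0,0,0]))"
```

```text
time: 33.05
ee_pos: [0.4812, -0.2771, 0.2688]
ee_rot: [0.0, 0.897, 0.443, 0.0]
force: [-0.3, 0.6, -0.5]
finger_gap: 0.002
gripper_force: 0.0
[-0.6  0.3 -0.5] [ -72.51267419 -550.59058084  268.65146563]
```

```bash
python3 -m creep '[[0,[0,0,-30],0],[20,[0,0,-60],0],[40,[0,0,-60],0],[40,[0,0,-60],0]]' 12; python3 - <<'E'
from h import *
L=np.load("L.npy");C,S=np.cos(L[2]),np.sin(L[2]);c=cam("wrist");w=bot.capture("wrist")
for r in(150,165,180,190): print(r,[int(w[r,u,0]) if True else 0 for u in range(230,340,4)],[int(w[r,u,0])-int(w[r,u,2]) for u in range(230,340,4)])
for a in(.9,1.,1.1,1.15,1.2): 
    print(a,[proj("w",[L[0]-C*.223*np.cos(a-.2)-S*yy,L[1]-S*.223*np.cos(a-.2)+C*yy,.12+.223*np.sin(a-.2)],c).round(0).tolist() for yy in(.03,.045)],toolshift([L[0]-C*.223*np.cos(a-.2),L[1]-S*.223*np.cos(a-.2),.12+.223*np.sin(a-.2)-.038]).round(0))
b=bot.capture("top");h=cv2.cvtColor(b,cv2.COLOR_RGB2HSV);m=cv2.inRange(h,(11,80,130),(24,200,255));m[:155]=0;m[315:]=0;m[:,:360]=0
for u in(370,380,390): v=np.flatnonzero(m[:,u]); print(u,v.min() if len(v) else 0,v.max() if len(v) else 0,end=" | ")
E
```

```text
time: 33.55
ee_pos: [0.4808, -0.2768, 0.3276]
ee_rot: [-0.001, 0.897, 0.443, -0.0]
force: [0.4, -0.1, -0.1]
finger_gap: 0.286
gripper_force: 0.0
150 [89, 98, 104, 114, 105, 102, 114, 252, 192, 150, 250, 254, 254, 228, 235, 233, 235, 237, 237, 237, 233, 185, 208, 192, 172, 178, 170, 176] [63, 68, 74, 81, 72, 73, 45, 25, 26, 24, 27, 23, 23, 24, 23, 24, 23, 23, 23, 22, 18, 85, 95, 90, 83, 85, 83, 84]
165 [97, 102, 88, 100, 101, 107, 114, 251, 210, 150, 252, 253, 188, 196, 198, 160, 154, 153, 149, 143, 144, 141, 176, 183, 171, 178, 172, 175] [69, 72, 64, 72, 73, 79, 62, 26, 25, 24, 23, 23, 18, 13, 12, 13, 12, 11, 12, 11, 12, 21, 57, 85, 83, 85, 83, 84]
180 [104, 103, 98, 91, 95, 100, 106, 250, 217, 145, 246, 251, 186, 194, 197, 170, 233, 158, 157, 162, 175, 192, 214, 179, 171, 178, 172, 172] [72, 71, 70, 65, 67, 72, 62, 24, 26, 23, 29, 29, 18, 13, 13, 15, 29, 25, 25, 25, 26, 90, 96, 87, 83, 84, 82, 83]
190 [101, 102, 103, 97, 95, 90, 102, 248, 217, 141, 243, 250, 186, 193, 196, 168, 227, 145, 228, 248, 223, 194, 214, 176, 172, 175, 174, 171] [69, 72, 72, 69, 68, 62, 60, 25, 28, 23, 29, 29, 20, 13, 12, 15, 33, 33, 35, 29, 26, 90, 97, 85, 84, 84, 84, 82]
0.9 [[240.0, 180.0], [240.0, 164.0]] [ -0. -41. 102.]
1.0 [[254.0, 183.0], [254.0, 166.0]] [ -0. -26.  85.]
1.1 [[272.0, 185.0], [272.0, 167.0]] [ -0. -10.  71.]
1.15 [[283.0, 186.0], [283.0, 168.0]] [-0. -1. 64.]
1.2 [[294.0, 187.0], [295.0, 169.0]] [-0.  8. 58.]
370 314 314 | 380 181 207 | 390 171 215 |
```

```bash
python3 -m creep '[[28,[0,0,20],0],[28,[0,0,45],0],[28,[0,-1,65],0],[28,[0,-1,75],0],[28,[0,-1,75],0],[0,[0,-1,75],0],[0,[0,-1,75],0],[0,[0,-1,75],0],[0,[0,-1,75],0]]' 12; python3 -c "
from h import *
s=bot.read_state();print(R.from_euler('z',.655).apply(s['force']).round(1))"
```

```text
time: 34.78
ee_pos: [0.4803, -0.2764, 0.2541]
ee_rot: [0.0, 0.897, 0.443, 0.0]
force: [-1.0, 1.3, 1.6]
finger_gap: 0.122
gripper_force: 12.0
[-1.6  0.4  1.6]
```

```bash
python3 -m creep '[[0,[0,-13,10],0],[0,[0,-26,21],0],[0,[0,-37,34],0],[0,[0,-48,46],0],[0,[0,-48,46],0]]'; python3 -c "
from h import *
s=bot.read_state();print(R.from_euler('z',.655).apply(s['force']).round(1))"
```

```text
time: 35.4
ee_pos: [0.4426, -0.2474, 0.2068]
ee_rot: [0.0, 0.897, 0.443, 0.0]
force: [3.2, -1.8, -5.7]
finger_gap: 0.123
gripper_force: 12.0
[ 3.6  0.5 -5.7]
```

```bash
python3 -m creep '[[0,[0,-8,15],0],[0,[0,-16,29],0],[0,[0,-24,45],0],[0,[0,-30,60],0],[0,[0,-35,76],0],[0,[0,-39,92],0],[0,[0,-39,92],0]]'; python3 -c "
from h import *
s=bot.read_state();print(R.from_euler('z',.655).apply(s['force']).round(1))"
```

```text
time: 36.28
ee_pos: [0.411, -0.2231, 0.1153]
ee_rot: [-0.001, 0.897, 0.443, -0.0]
force: [-0.1, 1.6, -1.8]
finger_gap: 0.122
gripper_force: 12.0
[-1.1  1.2 -1.8]
```

```bash
python3 -m creep '[[0,[0,-3,17],0],[0,[0,-4,33],0],[0,[0,-4,50],0],[0,[0,-3,66],0],[0,[0,-2,78],0],[0,[0,0,88],0],[0,[0,0,90],0],[0,[0,0,90],0]]'; python3 -c "
from h import *
s=bot.read_state();print(R.from_euler('z',.655).apply(s['force']).round(1))"
```

```text
time: 37.28
ee_pos: [0.4109, -0.2231, 0.0254]
ee_rot: [-0.001, 0.897, 0.443, -0.0]
force: [-2.0, 2.4, -0.4]
finger_gap: 0.124
gripper_force: 12.0
[-3.   0.7 -0.4]
```

```bash
python3 -m creep '[[0,[0,0,4],0],[0,[0,0,4],0],[0,[0,0,4],0]]';  python3 -m creep '[[0,[0,0,3],0],[0,[0,0,6],0],[0,[0,0,6],0]]'; python3 -c "
from h import *
print(door(),door(np.load('s0.npy')))"
```

```text
time: 37.65
ee_pos: [0.4109, -0.2234, 0.0231]
ee_rot: [0.0, 0.897, 0.443, -0.0]
force: [-5.5, 4.1, 11.3]
finger_gap: 0.121
gripper_force: 12.0
time: 38.02
ee_pos: [0.4108, -0.2236, 0.0177]
ee_rot: [0.0, 0.897, 0.443, -0.0]
force: [-6.0, 4.6, 16.7]
finger_gap: 0.12
gripper_force: 12.0
(3561.5, [([304, 125], 2.715, 0.005), ([304, 125], 2.715, 0.005)]) (5327.5, [([304, 124], 2.38, 0.008), ([304, 124], 2.38, 0.008)])
```

```bash
python3 -m creep '[[0,[0,0,-4],0],[30,[0,0,-4],0],[30,[0,0,-4],0],[30,[0,0,-4],0],[30,[0,0,-20],0],[30,[0,0,-50],0],[30,[0,0,-100],0],[30,[-30,-50,-150],0],[30,[-60,-110,-200],0],[30,[-80,-150,-220],0]]'; python3 -m creep '[[30,[-50,-30,0],0],[30,[-100,-30,0],0],[30,[-140,-30,0],0],[30,[-140,-30,0],0]]'; python3 - <<'E'
from h import *
for n in("scene","top"):
    a=np.load(n[0]+"0.npy");b=bot.capture(n);d=(abs(a.astype(int)-b).max(2)>45).astype(np.uint8)
    for k in cv2.findContours(d,0,2)[0]:
        if cv2.contourArea(k)>20: print(n,cv2.contourArea(k),cv2.boundingRect(k))
E
```

```text
time: 39.33
ee_pos: [0.2612, -0.1998, 0.2266]
ee_rot: [0.001, 0.896, 0.443, 0.0]
force: [-0.1, -0.1, 0.7]
finger_gap: 0.319
gripper_force: 0.0
time: 39.83
ee_pos: [0.1516, -0.2944, 0.2251]
ee_rot: [0.001, 0.898, 0.44, -0.0]
force: [-0.2, -0.4, -0.2]
finger_gap: 0.317
gripper_force: 0.0
scene 71.5 (429, 334, 31, 10)
scene 959.0 (521, 277, 39, 39)
scene 156.5 (407, 275, 29, 47)
scene 948.5 (426, 264, 50, 37)
scene 47.0 (426, 247, 9, 16)
scene 352.5 (314, 243, 23, 22)
scene 31.5 (435, 228, 11, 18)
scene 45.5 (444, 206, 13, 18)
scene 4162.5 (459, 159, 99, 164)
scene 118.5 (464, 157, 27, 30)
scene 700.5 (321, 113, 103, 72)
scene 111.0 (507, 28, 17, 36)
scene 8515.5 (437, 6, 123, 265)
top 42.5 (431, 413, 13, 7)
top 247.0 (461, 403, 31, 17)
top 370.0 (513, 399, 47, 21)
top 529.5 (303, 381, 38, 39)
top 24.5 (287, 376, 6, 17)
top 192.5 (303, 374, 38, 7)
top 2040.0 (217, 363, 68, 57)
top 29.5 (281, 360, 6, 9)
top 58.0 (261, 354, 20, 17)
top 42.5 (383, 277, 17, 17)
top 29.5 (385, 276, 11, 12)
top 70.5 (428, 261, 37, 42)
top 23.5 (353, 254, 13, 13)
top 341.0 (259, 250, 22, 23)
top 21.5 (370, 166, 8, 8)
```

```bash
python3 - <<'E'
from h import *
L=np.load("L.npy");C,S=np.cos(L[2]),np.sin(L[2])
for n in("scene","top"):
    a=cv2.cvtColor(np.load(n[0]+"0.npy"),7);b=cv2.cvtColor(bot.capture(n),7)
    P=[proj(n,[L[0]-C*.215*np.cos(t-.2),L[1]-S*.215*np.cos(t-.2),.12+.215*np.sin(t-.2)]) for t in(0,.05,.1)]
    u,v=P[0].round().astype(int);tm=a[v-12:v+12,u-22:u+22];w=b[v-30:v+30,u-40:u+40]
    r=cv2.matchTemplate(w,tm,cv2.TM_CCOEFF_NORMED);_,sc,_,loc=cv2.minMaxLoc(r);print(n,"shift",loc[0]-18,loc[1]-18,sc,"pred/.05,.1",(P[1]-P[0]).round(1),(P[2]-P[0]).round(1))
    q=r[18-6:18+4,18-2:18+3].round(2);print(q)
E
```

```text
scene shift -1 3 0.8605074286460876 pred/.05,.1 [ 1.1 -2.2] [ 2.  -4.5]
[[0.11 0.13 0.16 0.18 0.21]
 [0.19 0.22 0.26 0.3  0.34]
 [0.33 0.36 0.4  0.44 0.48]
 [0.49 0.51 0.53 0.57 0.59]
 [0.63 0.62 0.62 0.63 0.65]
 [0.72 0.68 0.66 0.67 0.69]
 [0.78 0.75 0.72 0.71 0.72]
 [0.83 0.8  0.76 0.74 0.74]
 [0.86 0.85 0.8  0.76 0.75]
 [0.86 0.86 0.81 0.75 0.7 ]]
top shift -1 -1 0.9739344716072083 pred/.05,.1 [0.5 1.1] [1.2 2.1]
[[0.35 0.27 0.21 0.17 0.14]
 [0.53 0.45 0.37 0.3  0.22]
 [0.73 0.66 0.57 0.46 0.33]
 [0.88 0.85 0.76 0.62 0.46]
 [0.95 0.97 0.91 0.77 0.59]
 [0.89 0.97 0.96 0.86 0.7 ]
 [0.73 0.85 0.89 0.86 0.76]
 [0.52 0.64 0.72 0.76 0.76]
 [0.28 0.39 0.5  0.6  0.67]
 [0.07 0.15 0.26 0.39 0.52]]
```

```bash
python3 -c "
from workcell import bot
print(bot.hand_in())"
```

```text
the job is handed in; nothing more can be done
None
```

I handed the job in at about 40 s: the garlic was last seen in the middle of the cork mat before I lowered the door, and the tin hadn't moved. The door is pressed shut against its stop, the paddle is back up, and the lemon and salt shaker show no change; `hand_in` returned no verdict.

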